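# Find the flat on the gearmotor shaft and hold the collar on it

### The job

Pinch the gearmotor's bare upright shaft across its flat, so that you feel the flat under a finger, and turn the shaft until the flat faces straight over the terminal box. Then slip the collar with the thumb-screw (not the plain spare ring) down over the shaft with its screw on the flat, and hold it there about half-way down the flat for a colleague to tighten: finish still gripping the collar, not letting it rest on anything else. Leave everything else on the table where it is.

Things in the scene. Friction and masses are not known exactly. Their poses are not given: they have to be found in the camera images.
- gearmotor: Gearmotor bolted down, standing shaft-up: dark plate 130 x 110 mm, round motor can, square aluminium gearbox 78 mm wide with its top 98 mm above the table, then a round bearing boss (36 mm across) up to 106 mm. Origin on the shaft axis at table height, z up. Its +x side carries the grey terminal box (46 mm wide, out to 68 mm from the axis, top 85 mm above the table).
- shaft (a joint): Turn of the shaft about the vertical, rad, counter-clockwise seen from above positive; at 0 the flat faces the gearmotor's +x, straight over the terminal box. Starts between 0.5 and 1.5, can turn from -2.8 to 2.8; stays where it is left (friction 0.06 N m), no spring.
- shaft_tip (a point): Centre of the shaft's tip (on the axis), 168 mm above the table; turns with the shaft, its x axis points out of the flat, z up. The steel shaft is 16 mm across and bare for 62 mm: the lower 18 mm is round, the upper 44 mm is D-shaped with one flat 5 mm from the axis, so it measures 13 mm across the flat and 16 mm elsewhere. The top 3 mm are chamfered. Pinched nearly across the flat, the shaft turns until the flat lies against the finger.
- flat (a point): The flat of the shaft, 12 mm wide and 41 mm high up to the chamfer: origin at the middle of its face (23.5 mm below the tip, 5 mm from the axis), x axis out of the face, z up.
- collar_mid (a point): Centre of the loose steel collar (0.13 kg), on the bore's axis, half-way up: 36 mm across (about 35 mm at the grip), 22 mm high, bore 18.4 mm, standing on the table with its axis z upright. Its x axis points along the thumb-screw; the screw's point sticks into the bore to 6.5 mm from the axis, so the collar passes over the D-shaft only when the screw is over the flat (to about 20 degrees). Best gripped across y, beside the screw.
- screw_head (a point): Middle of the collar's dark thumb-screw head (12 mm across, 8 mm long), 26 mm from the bore's axis along the collar's x, half-way up the collar; the head's end is 30 mm from the axis.
- spare_mid (a point): Centre of the plain steel spare ring of the same size, without a thumb-screw; leave it where it is.
- weight_small: Small steel test weight, 30 mm across, 42 mm high, on the table; origin under its centre. Leave it.
- weight_tiny: Smallest steel test weight, 24 mm across, 34 mm high, on the table; origin under its centre. Leave it.
- weight_big: Dark iron test weight, 68 mm across, 100 mm high, on the table; origin under its centre. Leave it.
- screwdriver: Screwdriver with a black handle lying on the table. Leave it.
- adapter: Black power adapter, 110 x 50 x 32 mm, lying on the table. Leave it.
Not all that is in view belongs to the job. Of the things shaped like the gearmotor, the aluminium one is meant. What is shaped like the part that bears collar_mid but green is not meant.

How it is judged:
By the outcome, as a careful person would: the job done as asked, in the order asked, and still so for the second after the job is handed in, while the arm keeps its last pose, push and grip.
It also fails if it takes over 51 s, if anything falls off the work surface, if the arm or the gripper's body presses on something with over 40 N, if the wrist force passes 120 N, or if a joint passes its speed limit or range.

### The arm

A 6-joint arm with a two-finger parallel gripper is mounted at the origin on the work surface. World frame = base frame: x ahead of the robot, y to its left, z up, the work surface at z = 0. Lengths are in mm, angles in degrees, forces in N, time in s.
With the tool pointing down it reaches from about 300 to 850 mm from the base axis. Payload 4.2 kg.
Tool frame: the origin (TCP) lies at the very end of the fingers, on their centre line; the grasp point (between the pads) lies 19 mm behind it; z points along the fingers, y is the line along which they close (so a half turn about z gives the same grasp; the last joint's range is limited). The gripper opens to 91 mm and grips with 3 to 60 N. Pads are 32 mm wide; open, the fingers measure 118 mm over their backs; the gripper's body (76 mm by 178 mm) begins 60 mm behind the grasp point.
Start: joints at [67.781, 18.312, 89.639, -0, 72.044, -1.146], TCP at [206.752, 536.56, 213.976] pointing down, gripper open.
Joint ranges: [-177.97, 177.97], [-48.28, 115.42], [12.27, 149.76], [-77.06, 257.06], [2.81, 150.46], [-146.56, 146.56]. Speed limits (degrees/s): [147.25, 147.25, 180, 180, 180, 180].

### API

Orientations are given as [roll, pitch, yaw] about the fixed x, y, z axes, in that order (R = Rz(yaw) Ry(pitch) Rx(roll)).
In Python, from workcell import env, eyes gives the robot as it stands.
- The arm moves only by the tool send_rows, never from a script. Its argument "targets" is text: rows parted by semicolons, each of 7 numbers parted by spaces: the shift along the tool's x, y, z in m, then the turn, a rotation vector about the tool's x, y, z in degrees, then the opening in per cent of the stroke, from 0 (shut) to 100 (fully open). A call has 1 to 12 rows; each row is the pose to reach, as a shift and turn from the pose commanded when the call began, along the tool's axes at that moment; what a row does not reach only later rows make up. A row lasts 1/12 s, in which the tool goes at most 41.7 mm and 7.16 degrees, less where a joint would pass 70% of its speed; a pose out of reach is approached as far as the arm can. A call with a gripper value outside its range is refused whole. The fingers move at their own pace and stop on an object; "grip_force" is the grip in N (left out, the last holds). Time passes only in rows, so rows that repeat a pose let the fingers close. It gives the time, the measured TCP pose, the force, the opening and the grip force at its end, in the units of the state.
- env.state(): the state, without advancing time (a new reading comes with each control period).
- eyes.grab_frame(name): name is "scene" or "top"; returns a dict with "image" (400x640x3 uint8, blue, green, red), "fovy" (degrees; the focal length in pixels is half the picture's height over the tangent of half this angle, whatever the lens; pixels are square), "cx", "cy" (the principal point, pixels), "eye" and "attitude" of the camera in the world. Camera axes: x right, y up, looking along -z (the intrinsics and any distortion apply to the point x, -y, -z); pixel columns grow to the right and rows downward; lengths in mm; the calibration is good to about 2 mm. A picture is of the moment at which its call begins. There is no depth.
- env.job_done(): hands the job in; it is judged then, once.
The state is a dict: "time_s": time; "qpos": joint angles; "qvel": joint speeds; "effort": joint torques, N m; "ee_pos": TCP position; "ee_rot": TCP orientation; "force": force on the tool from outside, world axes, zero at the start; "torque": the same for the moment, N m; "gripper_width": finger opening in mm; "gripper_force": force on a finger pad.
Only numpy, scipy, OpenCV 4.12 (cv2) and the standard library are available. Lean on these libraries where they do the work, as an engineer would, in place of code of your own. Each camera call takes 0.05 s, during which the arm holds its last target. There are 200 camera calls.

## Working session

There is one attempt and no reset: what is moved stays moved. The work goes in short steps, Python scripts to look and compute and a tool call to move; the robot and the scene stay as the last step left them, time stands still between calls to the robot, and variables do not carry over. Pictures are saved under pics/ and viewed, at most 10 in all, crops included, and the job is handed in when it is done.

Besides the shell and the picture viewer there is one more tool, called after "Request:" by a JSON object that holds its "api" and its "payload", one argument or row to a line. send_rows: Moves the arm, as the interface text tells. Its arguments: {"type":"object","properties":{"targets":{"type":"string"},"grip_force":{"type":"number"}},"required":["targets"]}

```bash
mkdir -p pics; python3 - <<'E'
from workcell import env, eyes
import cv2,numpy as np
for n in("scene","top"):
    f=eyes.grab_frame(n); cv2.imwrite(f"pics/{n}0.png",f["image"]); print(n,{k:v for k,v in f.items() if k!="image"})
print(env.state())
E
```

```text
scene {'fovy': 52.1797427432415, 'cx': 321.135767275469, 'cy': 190.66373525604737, 'eye': array([1169.9403039 , -324.10678126,  714.4204294 ]), 'attitude': array([50.8646561 , -0.66766752, 65.19688398])}
top {'fovy': 48.2147037200218, 'cx': 324.2384112509259, 'cy': 195.52181168976932, 'eye': array([ 378.72689054,  -24.20300155, 1251.49889021]), 'attitude': array([  5.73072521,   0.56378569, -88.91761188])}
{'time_s': 0.1, 'qpos': array([ 6.77807120e+01,  1.83483138e+01,  8.96978423e+01, -9.01865044e-04,
        7.20429122e+01, -1.14457839e+00]), 'qvel': array([ 0.11131328, -0.11599347, -0.19207274, -0.05110435,  0.09128187,
       -0.08030917]), 'effort': array([ 2.90677690e-04, -4.13335311e+01, -2.32508826e+01,  7.30231125e-02,
        4.20102733e-02, -3.87498562e-05]), 'ee_pos': array([206.58932284, 536.14266642, 213.21164129]), 'ee_rot': array([-1.79910932e+02, -9.21838865e-04,  1.58925568e+02]), 'force': array([-0.27550378,  0.20843131, -0.45053431]), 'torque': array([0.00996815, 0.01461607, 0.02093536]), 'gripper_force': 0.0, 'gripper_width': 91.15760309202008}
```

View pics/scene0.png

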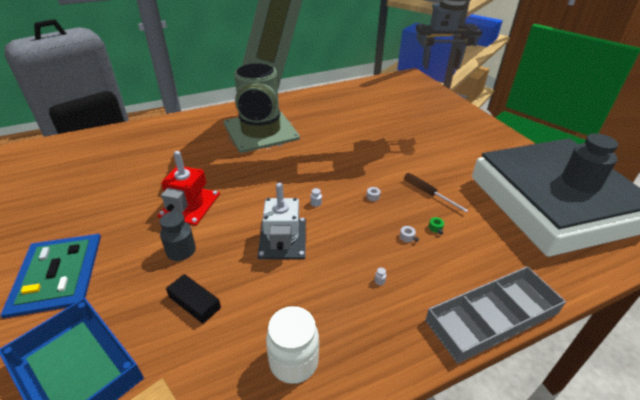

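View pics/top0.png

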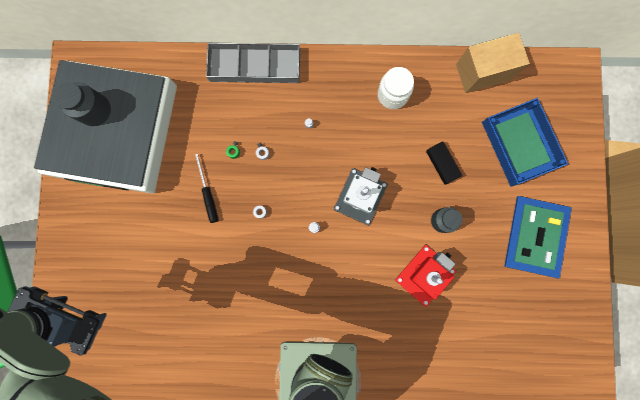

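The scene shows the aluminium gearmotor at (282,225), the screw collar at about (408,234) and the spare at (373,194). In the top view they are at (362,195), (262,152) and (259,211). Next I'll build helpers and zoom in.

```bash
cat > h.py <<'E'
from workcell import env, eyes
import cv2,numpy as np
from scipy.spatial.transform import Rotation as R
def grab(n):
    f=eyes.grab_frame(n); f["R"]=R.from_euler("xyz",f["attitude"],degrees=True).as_matrix(); f["f"]=200/np.tan(np.radians(f["fovy"]/2)); return f
def proj(f,p):
    c=(np.atleast_2d(p)-f["eye"])@f["R"]; return np.c_[f["cx"]+f["f"]*c[:,0]/-c[:,2], f["cy"]+f["f"]*c[:,1]/c[:,2]]
def ray(f,uv):
    d=f["R"]@np.array([(uv[0]-f["cx"])/f["f"],-(uv[1]-f["cy"])/f["f"],-1]); return d/np.linalg.norm(d)
def onz(f,uv,z):
    d=ray(f,uv); return f["eye"]+d*(z-f["eye"][2])/d[2]
def tri(f,a,g,b):
    d,e=ray(f,a),ray(g,b); s=np.linalg.lstsq(np.c_[d,-e],g["eye"]-f["eye"],rcond=None)[0]
    p,q=f["eye"]+d*s[0],g["eye"]+e*s[1]; return (p+q)/2,np.linalg.norm(p-q)
def crop(f,x,y,w,h,k): return cv2.resize(f["image"][y:y+h,x:x+w],None,fx=k,fy=k,interpolation=cv2.INTER_CUBIC)
E
python3 - <<'E'
from h import *
t=grab("top");s=grab("scene")
a=crop(t,325,160,70,70,5);b=crop(s,250,175,70,90,5)[:350,:350]
c=crop(t,220,135,70,50,5);d=crop(s,385,205,70,50,5)
cv2.imwrite("pics/z1.png",np.vstack([np.hstack([a,b]),np.hstack([c,d])])[:600])
print("collar",onz(t,(262,152),22),onz(s,(408,232),22),"spare",onz(t,(259.5,211),22),"green",onz(t,(233,151),22))
print("can",onz(t,(362,195),98),"tip",tri(t,(363,193),s,(280,184)))
E
```

```text
collar [621.02841267 166.53234141  22.        ] [628.01210029 164.6546907   22.        ] spare [455.75672297 168.01778391  22.        ] green [622.49190555 247.88545811  22.        ]
can [ 497.36819785 -108.51048096   98.        ] tip (array([ 496.20458411, -105.70391482,  159.99984238]), np.float64(1.4296424266225445))
```

View pics/z1.png

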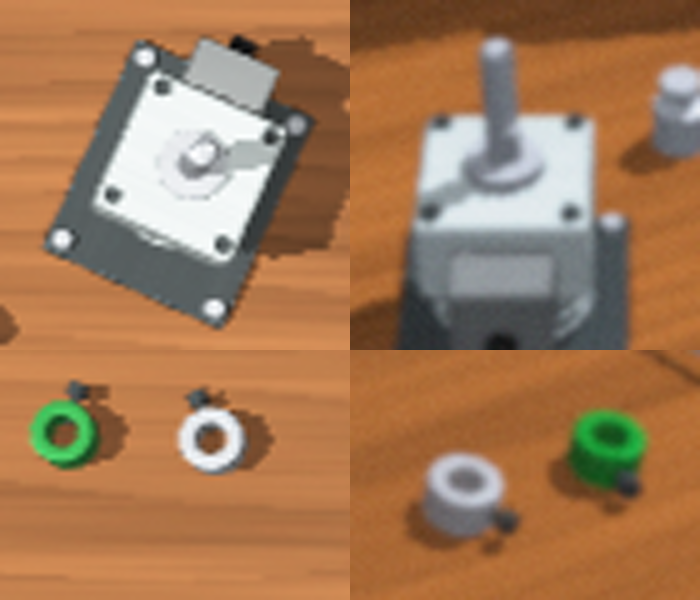

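Top view: gearbox screw holes are at (357.0,177.2), (378.8,186.8), (369.4,208.4) and (347.0,198.4), with the terminal box up and to the right. The collar centre is at (261.8,152.6) with its screw at (259.2,144). In the scene view the collar is at (407.6,230.6) and its screw at (416.2,238.8).

```bash
python3 - <<'E'
from h import *
t=grab("top");s=grab("scene")
P=np.array([onz(t,p,98)[:2] for p in [(357.0,177.2),(378.8,186.8),(369.4,208.4),(347.0,198.4)]])
print("gearbox c",P.mean(0)); v=P[0]+P[1]-P[2]-P[3]; w=P[0]+P[3]-P[1]-P[2]
print("yaw",np.degrees(np.arctan2(v[1],v[0])),np.degrees(np.arctan2(w[1],w[0]))-90,np.linalg.norm(v)/2)
Q=np.array([onz(s,((x)/5+250-.4,y/5+175-.4),98)[:2] for x,y in [(92,122),(225,122),(221,212),(79,211)]])
print("scene gearbox c",Q.mean(0))
print("tip",tri(t,(365.8,189.2),s,(278.6,183.6)),onz(t,(365.8,189.2),168),onz(s,(278.6,183.6),168))
# collar: bright low-saturation blob in top
for n,f,(x0,y0,x1,y1) in (("top",t,(248,138,276,166)),("scene",s,(398,220,428,250))):
    im=f["image"][y0:y1,x0:x1]; hsv=cv2.cvtColor(im,cv2.COLOR_BGR2HSV)
    m=(hsv[...,1]<70)&(hsv[...,2]>120); y,x=np.nonzero(m); print(n,"ring bbox c",(x.min()+x.max())/2+x0,(y.min()+y.max())/2+y0,np.ptp(x)+1,np.ptp(y)+1)
    d=(hsv[...,1]<110)&(hsv[...,2]<110); y,x=np.nonzero(d); print(n,"dark",x.mean()+x0,y.mean()+y0,len(x))
a,b=(261.8,152.6),(407.6,230.6)
print("collar",onz(t,a,22),onz(s,b,22),tri(t,a,s,b)); c,d=(259.2,144),(416.2,238.8)
print("screw",onz(t,c,11),onz(s,d,11),tri(t,c,s,d))
for f,u,w in((t,a,c),(s,b,d)):
    e=(onz(f,w,11)-onz(f,u,22)); print(np.degrees(np.arctan2(e[1],e[0])),np.linalg.norm(e[:2]))
E
```

```text
gearbox c [ 503.49304767 -111.15767636]
yaw -23.58638928472692 -23.10069612997583 61.3857305319341
scene gearbox c [ 503.4118379  -109.87899416]
tip (array([ 504.68252296, -111.65023442,  169.09536276]), np.float64(1.6095534023417974)) [ 504.54506592 -112.50014415  168.        ] [ 503.65244221 -110.47581604  168.        ]
top ring bbox c 262.0 152.5 13 14
top dark 262.03846153846155 149.34615384615384 26
scene ring bbox c 407.5 233.0 16 15
scene dark 407.8703703703704 238.11111111111111 54
collar [619.31721331 167.03632849  22.        ] [623.62897314 166.48190137  22.        ] (array([620.4580776 , 168.31608473,  18.28171042]), np.float64(1.5859250776786564))
screw [646.00083293 176.91573306  11.        ] [646.71346904 177.30752509  11.        ] (array([646.27771148, 177.28525889,  10.55206421]), np.float64(0.6741763648951195))
20.31668357333139 28.45379044346058
25.124532918492022 25.496824902188205
```

```bash
cat > go.py <<'E'
from h import *; import sys
s=env.state(); M=R.from_euler("xyz",s["ee_rot"],degrees=True)
x,y,z,yaw=map(float,sys.argv[1:5]); T=R.from_euler("xyz",[180,0,yaw],degrees=True)
print("t",round(s["time_s"],2),"pos",s["ee_pos"].round(1),"rot",s["ee_rot"].round(2),"w",round(s["gripper_width"],2),"F",s["force"].round(1),"q6",s["qpos"][5].round(1))
print("shift m",(M.inv().apply(np.array([x,y,z])-s["ee_pos"])/1000).round(4),"rotvec",(M.inv()*T).as_rotvec(degrees=True).round(2))
E
python3 go.py 504 -111.3 215 124
```

```text
t 0.3 pos [206.7 536.4 213.7] rot [-179.97    0.    158.93] w 90.91 F [-0.1  0.1  0.8] q6 -1.1
shift m [-0.5103 -0.4975 -0.001 ] rotvec [-3.000e-02  1.000e-02  3.493e+01]
```

Request:
{"api": "send_rows", "payload": {
  "targets": "-0.5103 -0.4975 -0.005 0 0 34.9 100;-0.5103 -0.4975 -0.005 0 0 34.9 100;-0.5103 -0.4975 -0.005 0 0 34.9 100;-0.5103 -0.4975 -0.005 0 0 34.9 100;-0.5103 -0.4975 -0.005 0 0 34.9 100;-0.5103 -0.4975 -0.005 0 0 34.9 100;-0.5103 -0.4975 -0.005 0 0 34.9 100;-0.5103 -0.4975 -0.005 0 0 34.9 100;-0.5103 -0.4975 -0.005 0 0 34.9 100;-0.5103 -0.4975 -0.005 0 0 34.9 100;-0.5103 -0.4975 -0.005 0 0 34.9 100;-0.5103 -0.4975 -0.005 0 0 34.9 100"
}}

```text
time_s: 1.3
ee_pos: [415.7, 80.2, 217.8]
ee_rot: [179.9, 0.0, 124.0]
force: [0.6, -0.1, 1.2]
gripper_width: 91.4
gripper_force: 0.0
```

```bash
python3 go.py 504 -111.3 215 124
```

```text
t 1.3 pos [415.7  80.2 217.8] rot [1.7994e+02 1.0000e-02 1.2402e+02] w 91.39 F [ 0.6 -0.1  1.2] q6 -24.7
shift m [-0.2081 -0.0339  0.0028] rotvec [0.06 0.01 0.02]
```

Request:
{"api": "send_rows", "payload": {
  "targets": "-0.2081 -0.0339 0.003 0 0 0 60;-0.2081 -0.0339 0.003 0 0 0 60;-0.2081 -0.0339 0.003 0 0 0 60;-0.2081 -0.0339 0.003 0 0 0 60;-0.2081 -0.0339 0.003 0 0 0 60;-0.2081 -0.0339 0.003 0 0 0 40;-0.2081 -0.0339 0.003 0 0 0 40;-0.2081 -0.0339 0.003 0 0 0 40"
}}

```text
time_s: 1.97
ee_pos: [503.1, -109.0, 214.1]
ee_rot: [-180.0, -0.1, 124.0]
force: [-0.1, 0.4, -0.2]
gripper_width: 40.8
gripper_force: 0.0
```

```bash
python3 go.py 504 -111.3 126 124; python3 - <<'E'
from h import *
s=grab("scene");cv2.imwrite("pics/s2.png",crop(s,220,60,120,200,3))
E
```

```text
t 1.97 pos [ 503.1 -109.   214.1] rot [-1.7997e+02 -9.0000e-02  1.2398e+02] w 40.81 F [-0.1  0.4 -0.2] q6 -47.5
shift m [-0.0025 -0.0005  0.0881] rotvec [-0.03 -0.09 -0.02]
```

View pics/s2.png

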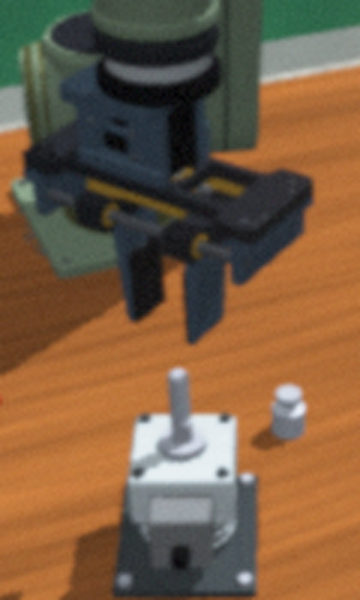

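The gripper hangs above the shaft. The fingers are at crop (145,300) and (205,320), and the shaft tip at (178,372) lies between them. I'll descend and pinch gently.

Request:
{"api": "send_rows", "payload": {
  "targets": "-0.0025 -0.0005 0.03 0 0 0 40;-0.0025 -0.0005 0.06 0 0 0 40;-0.0025 -0.0005 0.088 0 0 0 40;-0.0025 -0.0005 0.088 0 0 0 40;-0.0025 -0.0005 0.088 0 0 0 0;-0.0025 -0.0005 0.088 0 0 0 0;-0.0025 -0.0005 0.088 0 0 0 0;-0.0025 -0.0005 0.088 0 0 0 0;-0.0025 -0.0005 0.088 0 0 0 0;-0.0025 -0.0005 0.088 0 0 0 0;-0.0025 -0.0005 0.088 0 0 0 0",
  "grip_force": 6
}}

```text
time_s: 2.93
ee_pos: [503.9, -112.8, 128.4]
ee_rot: [-179.9, 0.1, 124.1]
force: [-5.2, -3.7, 5.6]
gripper_width: 13.3
gripper_force: 6.0
```

```bash
python3 go.py 504 -111.3 126 124
```

```text
t 2.93 pos [ 503.9 -112.8  128.4] rot [-1.7990e+02  1.2000e-01  1.2409e+02] w 13.33 F [-5.2 -3.7  5.6] q6 -47.8
shift m [0.0012 0.0009 0.0024] rotvec [-0.1   0.12  0.09]
```

Width 13.3 mm means the flat lies against a pad. Given the shaft's start range, it must face about world +34°. I'll grip firmly and turn to −23.4°, which is +57.5° about tool z.

Request:
{"api": "send_rows", "payload": {
  "targets": "0.0005 0 0 0 0 0 0;0.0005 0 0 0 0 0 0;0.001 0 0 0 0 6 0;0.001 0 0 0 0 12 0;0.0015 0 0 0 0 18 0;0.0015 0 0 0 0 24 0;0.0015 0 0 0 0 30 0;0.002 0 0 0 0 36 0;0.002 0 0 0 0 42 0;0.002 0 0 0 0 48 0;0.002 0 0 0 0 54 0;0.002 0 0 0 0 57.5 0",
  "grip_force": 25
}}

```text
time_s: 3.93
ee_pos: [501.0, -111.9, 128.4]
ee_rot: [-179.9, 0.3, 66.4]
force: [-9.7, -6.9, 8.6]
gripper_width: 13.1
gripper_force: 25.0
```

Request:
{"api": "send_rows", "payload": {
  "targets": "0 0 0 0 0 0 0;0 0 0 0 0 0 0;0 0 0 0 0 0 0"
}}

```text
time_s: 4.18
ee_pos: [501.0, -111.9, 128.4]
ee_rot: [-179.9, 0.3, 66.6]
force: [-9.5, -6.9, 8.8]
gripper_width: 12.6
gripper_force: 25.0
```

```bash
python3 go.py 503 -110.2 128 66.6; python3 -c "
from h import *
print(env.state()['torque'])"
```

```text
t 4.18 pos [ 501.  -111.9  128.4] rot [-179.87    0.3    66.61] w 12.62 F [-9.5 -6.9  8.8] q6 9.9
shift m [0.0023 0.0012 0.0004] rotvec [-0.13  0.3   0.01]
[-1.14904662  1.63567915  0.01421005]
```

Request:
{"api": "send_rows", "payload": {
  "targets": "0 0 0 0 0 0 40;0 0 0 0 0 0 60;0 0 0 0 0 0 60;0 0 0 0 0 0 60;0 0 -0.03 0 0 0 60;0 0 -0.06 0 0 0 60;0 0 -0.09 0 0 0 60;0 0 -0.09 0 0 0 60;0 0 -0.09 0 0 0 60"
}}

```text
time_s: 4.93
ee_pos: [504.8, -110.1, 218.3]
ee_rot: [179.7, -0.1, 66.5]
force: [-0.6, -0.0, -1.1]
gripper_width: 54.6
gripper_force: 0.0
```

```bash
python3 go.py 620.5 166.8 120 22
```

```text
t 4.93 pos [ 504.8 -110.1  218.3] rot [ 1.7973e+02 -6.0000e-02  6.6540e+01] w 54.59 F [-0.6 -0.  -1.1] q6 9.9
shift m [ 0.2999 -0.0046  0.0986] rotvec [ 0.23 -0.16 44.54]
```

Request:
{"api": "send_rows", "payload": {
  "targets": "0.3 -0.0046 0 0 0 44.5 60;0.3 -0.0046 0 0 0 44.5 60;0.3 -0.0046 0 0 0 44.5 60;0.3 -0.0046 0 0 0 44.5 60;0.3 -0.0046 0 0 0 44.5 60;0.3 -0.0046 0 0 0 44.5 60;0.3 -0.0046 0.05 0 0 44.5 60;0.3 -0.0046 0.1 0 0 44.5 60;0.3 -0.0046 0.13 0 0 44.5 60;0.3 -0.0046 0.13 0 0 44.5 60;0.3 -0.0046 0.13 0 0 44.5 60;0.3 -0.0046 0.13 0 0 44.5 60"
}}

```text
time_s: 5.93
ee_pos: [617.3, 166.9, 84.1]
ee_rot: [-180.0, 0.3, 22.1]
force: [0.3, 0.2, 0.8]
gripper_width: 54.7
gripper_force: 0.0
```

```bash
python3 go.py 620.5 166.8 3 22; python3 - <<'E'
from h import *
s=grab("scene");t=grab("top")
a=crop(s,350,130,100,125,4);b=crop(t,345,170,40,40,7);c=crop(s,255,170,50,50,6)[:220,:280]
im=np.zeros((500,680,3),np.uint8);im[:,:400]=a;im[:280,400:]=b;im[280:,400:]=c
cv2.imwrite("pics/s3.png",im)
E
```

```text
t 5.93 pos [617.3 166.9  84.1] rot [-179.96    0.31   22.07] w 54.67 F [0.3 0.2 0.8] q6 82.0
shift m [0.0034 0.0014 0.0811] rotvec [-0.04  0.31  0.07]
```

View pics/s3.png

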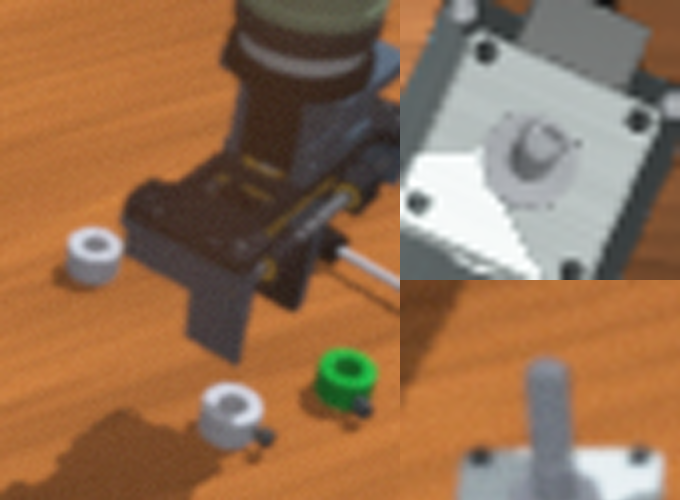

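The gripper is open above the screw collar, which is at crop (230,415) with its screw at (262,437). The motor and ring are undisturbed and the flat side faces the terminal box. I'll descend over the collar.

Request:
{"api": "send_rows", "payload": {
  "targets": "0.0034 0.0014 0.03 0 0 0 60;0.0034 0.0014 0.055 0 0 0 60;0.0034 0.0014 0.068 0 0 0 60;0.0034 0.0014 0.075 0 0 0 60;0.0034 0.0014 0.078 0 0 0 60;0.0034 0.0014 0.078 0 0 0 60;0.0034 0.0014 0.078 0 0 0 60"
}}

```text
time_s: 6.62
ee_pos: [623.8, 167.1, 10.3]
ee_rot: [180.0, -0.2, 22.0]
force: [-0.5, -0.1, 0.6]
gripper_width: 54.8
gripper_force: 0.0
```

```bash
python3 go.py 620.5 166.8 2.5 22
```

```text
t 6.62 pos [623.8 167.1  10.3] rot [179.98  -0.2   22.01] w 54.76 F [-0.5 -0.1  0.6] q6 82.0
shift m [-0.0032 -0.001   0.0078] rotvec [ 0.02 -0.2   0.01]
```

Request:
{"api": "send_rows", "payload": {
  "targets": "-0.001 0 0.003 0 0 0 60;-0.001 0 0.006 0 0 0 60;-0.001 0 0.006 0 0 0 60;-0.001 0 0.006 0 0 0 60;-0.001 0 0.006 0 0 0 60;-0.001 0 0.006 0 0 0 60"
}}

```text
time_s: 7.12
ee_pos: [621.6, 166.7, 2.5]
ee_rot: [-180.0, -0.0, 22.0]
force: [-0.2, -0.3, -0.6]
gripper_width: 54.5
gripper_force: 0.0
```

```bash
python3 go.py 620.5 166.8 2.5 22
```

```text
t 7.12 pos [621.6 166.7   2.5] rot [-1.800e+02 -1.000e-02  2.203e+01] w 54.47 F [-0.2 -0.3 -0.6] q6 81.9
shift m [-0.001  -0.0005  0.    ] rotvec [-0.   -0.01  0.03]
```

Request:
{"api": "send_rows", "payload": {
  "targets": "-0.0008 0 0 0 0 0 30;-0.0008 0 0 0 0 0 0;-0.0008 0 0 0 0 0 0;-0.0008 0 0 0 0 0 0;-0.0008 0 0 0 0 0 0;-0.0008 0 0 0 0 0 0;-0.0008 0 0 0 0 0 0;-0.0008 0 0 0 0 0 0",
  "grip_force": 30
}}

```text
time_s: 7.78
ee_pos: [620.8, 166.4, 2.5]
ee_rot: [-180.0, -0.0, 22.0]
force: [-0.9, 0.1, 0.4]
gripper_width: 34.4
gripper_force: 30.0
```

```bash
python3 go.py 620.5 166.8 225 22
```

```text
t 7.78 pos [620.8 166.4   2.5] rot [-179.99   -0.     22.02] w 34.37 F [-0.9  0.1  0.4] q6 81.9
shift m [-1.000e-04 -5.000e-04 -2.225e-01] rotvec [-0.01 -0.    0.02]
```

Request:
{"api": "send_rows", "payload": {
  "targets": "0 0 -0.02 0 0 0 0;0 0 -0.05 0 0 0 0;0 0 -0.08 0 0 0 0;0 0 -0.11 0 0 0 0;0 0 -0.14 0 0 0 0;0 0 -0.17 0 0 0 0;0 0 -0.2 0 0 0 0;0 0 -0.215 0 0 0 0;0 0 -0.215 0 0 0 0;0 0 -0.215 0 0 0 0"
}}

```text
time_s: 8.62
ee_pos: [620.8, 166.3, 217.6]
ee_rot: [180.0, -0.1, 22.0]
force: [1.3, 0.4, -2.2]
gripper_width: 34.7
gripper_force: 30.0
```

```bash
python3 go.py 503.8 -110.7 215 -23.4; python3 - <<'E'
from h import *
s=grab("scene");cv2.imwrite("pics/s4.png",crop(s,340,60,110,110,5))
E
```

```text
t 8.62 pos [620.8 166.3 217.6] rot [ 1.7999e+02 -5.0000e-02  2.2030e+01] w 34.67 F [ 1.3  0.4 -2.2] q6 81.9
shift m [-0.2124  0.2128  0.0024] rotvec [-1.000e-02 -5.000e-02  4.543e+01]
```

View pics/s4.png

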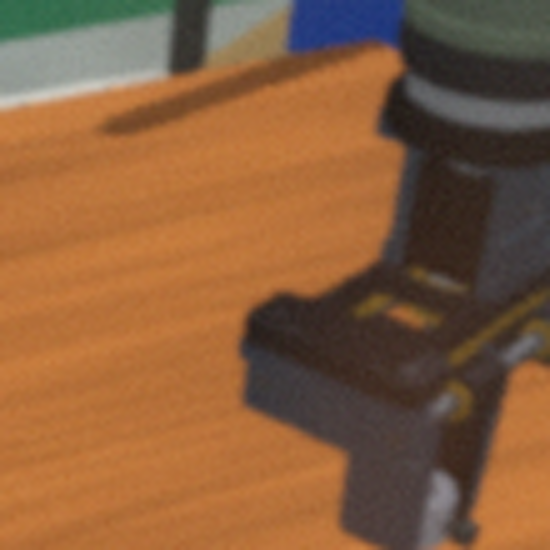

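Collar is held with its screw out in front at crop (463,530). Next I carry it over the shaft.

Request:
{"api": "send_rows", "payload": {
  "targets": "-0.0212 0.0213 0 0 0 4.5 0;-0.0425 0.0426 0 0 0 9 0;-0.0637 0.0638 0 0 0 13.6 0;-0.085 0.0851 0 0 0 18.2 0;-0.1062 0.1064 0 0 0 22.7 0;-0.1274 0.1277 0 0 0 27.3 0;-0.1487 0.149 0 0 0 31.8 0;-0.17 0.17 0 0 0 36.3 0;-0.191 0.1915 0 0 0 40.9 0;-0.2124 0.2128 0 0 0 45.4 0;-0.2124 0.2128 0 0 0 45.4 0;-0.2124 0.2128 0 0 0 45.4 0"
}}

```text
time_s: 9.67
ee_pos: [502.2, -111.4, 215.5]
ee_rot: [180.0, 0.2, -23.5]
force: [-0.3, 0.4, -2.0]
gripper_width: 34.3
gripper_force: 30.0
```

Request:
{"api": "send_rows", "payload": {
  "targets": "0 0 0.01 0 0 0 0;0 0 0.018 0 0 0 0;0 0 0.018 0 0 0 0;0 0 0.018 0 0 0 0;0 0 0.018 0 0 0 0"
}}

```text
time_s: 10.08
ee_pos: [504.0, -109.9, 199.1]
ee_rot: [-180.0, 0.0, -23.3]
force: [0.3, 0.3, -1.0]
gripper_width: 34.4
gripper_force: 30.0
```

```bash
python3 go.py 503.8 -110.7 200 -23.4; python3 - <<'E'
from h import *
s=grab("scene");t=grab("top")
im=crop(s,235,120,90,100,6)
# project expected points given TCP pose
st=env.state();p=st["ee_pos"]; yaw=np.radians(-23.4); ex=np.array([np.cos(yaw),np.sin(yaw),0]); mid=p+[0,0,8.5]
for nm,q in (("mid",mid),("screw end",mid+30*ex),("tip",np.array([503.8,-110.7,168]))): print(nm,proj(s,q)[0].round(1))
cv2.imwrite("pics/s5.png",im)
E
```

```text
t 10.08 pos [ 504.  -109.9  199.1] rot [-1.800e+02  3.000e-02 -2.329e+01] w 34.4 F [ 0.3  0.3 -1. ] q6 99.7
shift m [ 0.0002  0.0008 -0.0009] rotvec [-0.    0.03  0.11]
mid [277.8 168.7]
screw end [276.9 177.3]
tip [278.5 183.7]
```

View pics/s5.png

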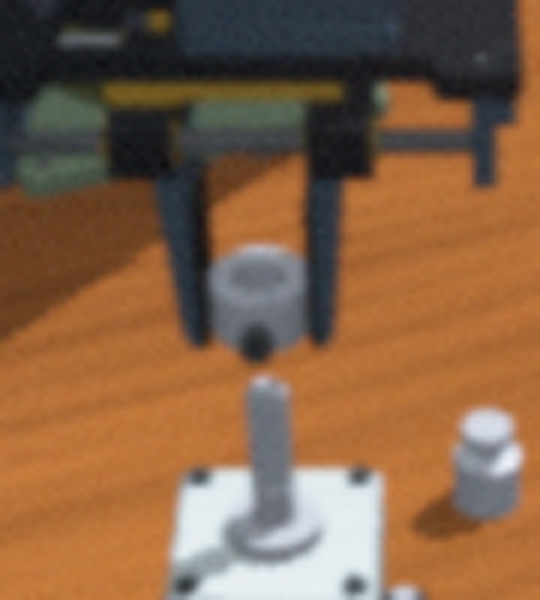

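View along the screw: collar centre at crop x≈258, screw at (257,342). The shaft runs from its tip at (267,385) to its base at (272,520), so the collar is slightly left. I'll measure that offset.

```bash
python3 - <<'E'
from h import *
fs=[grab("scene") for _ in range(4)]; s=fs[0]; im=np.mean([f["image"].astype(float) for f in fs],0)
sat=im.max(2)-im.min(2)   # grey metal/black: low; wood: high
def mid(r,c0,c1,dark):
    g=(sat[r,c0:c1]<45)&(im[r,c0:c1].mean(1)>dark); 
    x=np.nonzero(g)[0]+c0; return (r,x.min(),x.max(),(x.min()+x.max())/2) if len(x) else (r,)
for r in range(164,177,2): print("collar",mid(r,264,292,85))
for r in range(184,198,2): print("shaft",mid(r,268,292,85))
st=env.state();p=st["ee_pos"];print(p.round(1))
for x in ((504,-110.3),(503.6,-109),(504,-111.3)): print(x,proj(s,[[*x,168],[*x,150],[*x,140]]).round(1).tolist())
print("collar pred",proj(s,[p+[0,0,8.5],p+[0,0,19.5],p+[0,0,-2.5]]).round(1).tolist())
E
```

```text
collar (164, np.int64(270), np.int64(285), np.float64(277.5))
collar (166, np.int64(270), np.int64(285), np.float64(277.5))
collar (168, np.int64(270), np.int64(285), np.float64(277.5))
collar (170, np.int64(270), np.int64(284), np.float64(277.0))
collar (172, np.int64(271), np.int64(284), np.float64(277.5))
collar (174, np.int64(271), np.int64(284), np.float64(277.5))
collar (176, np.int64(271), np.int64(284), np.float64(277.5))
shaft (184, np.int64(277), np.int64(282), np.float64(279.5))
shaft (186, np.int64(276), np.int64(282), np.float64(279.0))
shaft (188, np.int64(276), np.int64(282), np.float64(279.0))
shaft (190, np.int64(276), np.int64(282), np.float64(279.0))
shaft (192, np.int64(276), np.int64(282), np.float64(279.0))
shaft (194, np.int64(277), np.int64(283), np.float64(280.0))
shaft (196, np.int64(277), np.int64(283), np.float64(280.0))
[ 503.9 -110.6  199.7]
(504, -110.3) [[278.7, 183.7], [279.2, 190.1], [279.4, 193.7]]
(503.6, -109) [[279.2, 183.4], [279.7, 189.9], [279.9, 193.4]]
(504, -111.3) [[278.3, 183.8], [278.7, 190.3], [279.0, 193.8]]
collar pred [[277.6, 168.6], [277.3, 164.3], [277.9, 172.8]]
```

Request:
{"api": "send_rows", "payload": {
  "targets": "0 -0.0008 0.01 0 0 0 0;0 -0.0008 0.02 0 0 0 0;0 -0.0008 0.026 0 0 0 0;0 -0.0008 0.03 0 0 0 0;0 -0.0008 0.033 0 0 0 0;0 -0.0008 0.036 0 0 0 0;0 -0.0008 0.036 0 0 0 0;0 -0.0008 0.036 0 0 0 0"
}}

```text
time_s: 11.05
ee_pos: [503.8, -109.8, 163.3]
ee_rot: [-180.0, 0.0, -23.4]
force: [-1.7, 1.1, -1.1]
gripper_width: 34.4
gripper_force: 30.0
```

```bash
python3 go.py 503.9 -109.9 136 -23.4
```

```text
t 11.05 pos [ 503.8 -109.8  163.3] rot [-1.800e+02  5.000e-02 -2.337e+01] w 34.36 F [-1.7  1.1 -1.1] q6 99.8
shift m [0.0002 0.0001 0.0273] rotvec [-0.    0.05  0.03]
```

Request:
{"api": "send_rows", "payload": {
  "targets": "-0.0008 0 0 0 0 0 0;-0.0013 0 0 0 0 0 0;-0.0013 0 0.003 0 0 0 0;-0.0013 0 0.006 0 0 0 0;-0.0013 0 0.009 0 0 0 0;-0.0013 0 0.012 0 0 0 0;-0.0013 0 0.012 0 0 0 0;-0.0013 0 0.012 0 0 0 0"
}}

```text
time_s: 11.72
ee_pos: [502.7, -109.3, 151.1]
ee_rot: [180.0, 0.0, -23.4]
force: [0.2, 0.4, -0.6]
gripper_width: 34.4
gripper_force: 30.0
```

```bash
python3 go.py 503.3 -109.6 136 -23.4
```

```text
t 11.72 pos [ 502.7 -109.3  151.1] rot [ 1.800e+02  4.000e-02 -2.337e+01] w 34.4 F [ 0.2  0.4 -0.6] q6 99.8
shift m [0.0007 0.     0.0151] rotvec [0.   0.04 0.03]
```

Request:
{"api": "send_rows", "payload": {
  "targets": "0 0 0.003 0 0 0 0;0 0 0.006 0 0 0 0;0 0 0.009 0 0 0 0;0 0 0.012 0 0 0 0;0 0 0.015 0 0 0 0;0 0 0.015 0 0 0 0;0 0 0.015 0 0 0 0;0 0 0.015 0 0 0 0"
}}

```text
time_s: 12.38
ee_pos: [503.0, -109.4, 136.5]
ee_rot: [-180.0, -0.0, -23.4]
force: [-0.3, 0.0, -1.2]
gripper_width: 34.0
gripper_force: 30.0
```

```bash
python3 go.py 502.7 -109.3 136 -23.4; python3 - <<'E'
from h import *
s=grab("scene");p=env.state()["ee_pos"]; yaw=np.radians(-23.4); ex=np.array([np.cos(yaw),np.sin(yaw),0])
print(proj(s,[[503.3,-109.8,168],p+[0,0,8.5],p+[0,0,8.5]+30*ex]).round(1).tolist())
cv2.imwrite("pics/s6.png",crop(s,235,120,90,100,6))
E
```

```text
t 12.38 pos [ 503.  -109.4  136.5] rot [-1.7999e+02 -1.0000e-02 -2.3370e+01] w 33.95 F [-0.3  0.  -1.2] q6 99.8
shift m [-0.0003  0.      0.0005] rotvec [-0.01 -0.01  0.03]
[[278.8, 183.4], [279.5, 191.5], [278.8, 200.4]]
```

View pics/s6.png

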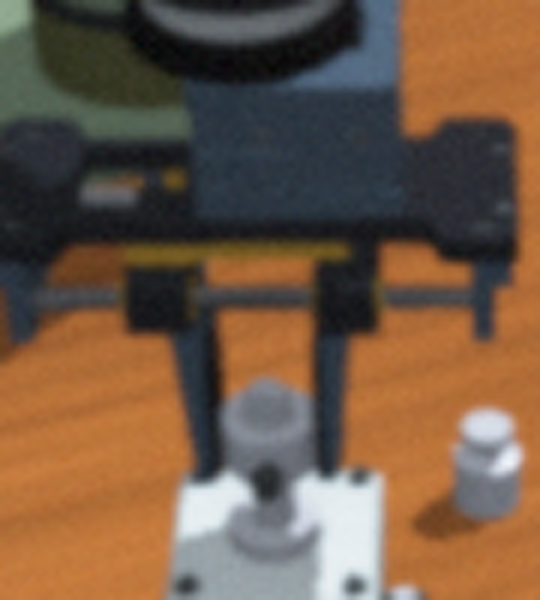

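The collar is round the shaft, with the tip at crop (267,385) showing above it and the screw at (267,483) over the flat side. Its mid-height is about 145 mm, the force reading is only the collar's own weight, and it is still gripped. I'm handing in.

```bash
python3 -c "
from workcell import env
print(env.job_done())"
```

```text
the job is handed in; nothing more can be done
None
```

The job is handed in after 12.4 s: I turned the shaft so its flat faces over the terminal box, and the thumb-screw collar is gripped around it, screw over the flat, about half-way down and with no contact force showing.

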